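Set up the laser-level check stand

ROBOT

A 6-joint arm with a two-finger parallel gripper is mounted at the origin on the work surface. World frame = base frame: x ahead of the robot, y to its left, z up, the work surface at z = 0. Lengths are in m, angles in rad, forces in N, time in s.
With the tool pointing down it reaches from about 0.325 to 0.85 m from the base axis. Payload 15.5 kg.
Tool frame: the origin (TCP) lies where the fingers leave the gripper's body, on its centre line; the fingertips stand 78 mm ahead of it and the grasp point (between the pads) lies 60 mm ahead of it; z points along the fingers, x is the direction in which the jaws open and shut, and the axes are right-handed (so a half turn about z gives the same grasp; the last joint's range is limited). The gripper opens to 91 mm and grips with 3 to 60 N. Pads are 32 mm wide; open, the fingers measure 118 mm over their backs; the gripper's body (76 mm by 178 mm) begins 60 mm behind the grasp point.
Start: joints at [-1.278, 0.494, 1.345, -0, 1.302, -0.096], TCP at [0.236, -0.579, 0.292] pointing down, gripper open.
Joint ranges: [-2.91, 2.91], [-0.82, 2.16], [0.22, 2.67], [-1.22, 4.37], [0.12, 2.79], [-3.08, 3.08]. Speed limits (rad/s): [1.89, 1.89, 2.57, 3.01, 3.01, 3.01].

INTERFACE

Orientations are given as a unit quaternion [x, y, z, w].
In Python, from rig import ctrl gives the robot as it stands.
- The arm moves only by the tool apply_moves, never from a script. Its argument "steps" is a list that holds one entry, the list of rows, each a list of 4 numbers: the shift along the tool's x, y, z in mm, then the turn about the tool's z in rad. A call has 1 to 10 rows; each row shifts and turns the commanded pose from where the row before left it, along the tool's axes as they then stand; what a row does not reach is not made up. A row lasts 1/8 s, in which the tool goes at most 62.5 mm and 10.7 degrees, less where a joint would pass 70% of its speed; a pose out of reach is approached as far as the arm can. A call with a gripper value outside its range is refused whole. "hand" is the opening, from -1 (shut) to 1 (fully open), set as the call begins (left out, the last holds). The fingers move at their own pace and stop on an object; "squeeze" is the grip in N (left out, the last holds). Time passes only in rows, so rows that do not move let the fingers close. It gives the time, the measured TCP pose, the force and the opening at its end, in the units of the state.
- ctrl.state(): the state, without advancing time (a new reading comes with each control period).
- ctrl.get_image(name): name is "scene" or "side" or "wrist"; returns a dict with "frame" (384x512x3 uint8, blue, green, red), "intrinsics" (3x3 intrinsics, pixels), "k1" (the pictures are not rectified: a ray, as slopes to the right and down, at radius r is drawn at 1 + k1 r^2 times it, then the intrinsics apply), "cam_to_world" (4x4, takes a point from camera to world coordinates). Camera axes: x right, y down, z forward; pixel columns grow to the right and rows downward; lengths in m; the calibration is good to about 2 mm. A picture is of the moment at which its call begins. There is no depth.
- ctrl.sign_off(): hands the job in, once; it reports no verdict.
The state is a dict: "time": time; "joint_positions": joint angles; "joint_vel": joint speeds; "effort": joint torques, N m; "tool_pos": TCP position; "ee_rot": TCP orientation; "ft_force": force on the tool from outside, world axes, zero at the start; "wrist_torque": the same for the moment, N m; "finger_gap": opening from 0.0 (shut) to 1.0 (fully open).
Only numpy, scipy, OpenCV 4.12 (cv2) and the standard library are available. Lean on these libraries where they do the work, as an engineer would, in place of code of your own. Each camera call takes 0.05 s, during which the arm holds its last target. There are 200 camera calls.

TASK

Set up the bench for checking a laser level: on the yellow-rimmed base build a centred, upright stack of the black rubber pad first, then the aluminium riser, then the white turntable and on top the blue laser level, and stand the orange detector upright in the middle of the green-rimmed base (before, between or after the stack's steps). Never drop the laser level or tip it over, and leave the steel ring nut, the yellow tape measure and the white thermometer where they are.

Things in the scene. Friction and masses are not known exactly. Their poses are not given: they have to be found in the camera images.
- base_yellow: Fixed round base for the stack: disc 110 mm across and 12 mm thick with a bright yellow rim (13 mm wide) around a bare steel face 84 mm across, flat on top. Origin at the centre of its underside, on the bench; z up.
- base_green: Fixed round base for the detector: the same disc, 110 mm across and 12 mm thick, with a green rim around a bare steel face, flat on top. Origin at the centre of its underside, on the bench; z up.
- pad_mid (a point): Loose black rubber damping pad: flat disc 60 mm across, 24 mm high, plain black all over, about 120 g. The point is its centre, 12 mm above its underside; z up; round, so its yaw does not matter.
- riser_mid (a point): Loose aluminium riser, 60 mm high, about 300 g: a foot flange 60 mm across and 8 mm high, above it a plain round column 48 mm across up to the flat top, with a black band near the top. It stands upright on its foot. The point is its centre on the axis, 30 mm above its underside; z up; yaw does not matter.
- turntable_mid (a point): Loose white plastic turntable: flat disc 60 mm across, 22 mm high, with twelve black ticks and a steel centre on top, about 120 g; it does not turn within itself. The point is its centre, 11 mm above its underside; z up; yaw does not matter.
- laser_mid (a point): Loose blue laser level, 80 mm high, about 400 g: box body 70 mm along its x, 54 mm along its y and 66 mm high, with flat sides, and on top a round black cap 44 mm across and 14 mm high. It stands upright. The point is its centre, 40 mm above its underside; x to the back (away from its black window), y across the 54 mm width, z up.
- detector_mid (a point): Loose orange laser detector: upright box 36 mm along its x, 60 mm along its y and 76 mm high, about 200 g, black window on the front. The point is its centre, 38 mm above its underside; x to the back, y along the 60 mm width, z up.
- nut: Bystander: loose steel ring nut 48 mm across with a 26 mm hole, 18 mm high, lying flat. Origin at the centre of its underside. Leave it alone.
- tape: Bystander: loose yellow tape measure, box 66 mm along its x, 36 mm along its y, 60 mm high, with black round discs on its sides. Origin at the centre of its underside. Leave it alone.
- thermometer: Bystander: loose white digital thermometer with a dark display, upright box 30 mm along its x, 90 mm along its y, 70 mm high, beyond the other things, farthest from the robot. Origin at the centre of its underside. Leave it alone.

How it is judged:
On the way, in this order (a step that is already met when the one before it is completed fails the run):
1. rubber pad lies on the yellow-rimmed base, let go (horizontal distance between pad_mid and base_yellow below 0.012 m and z of pad_mid in the frame of base_yellow between 0.019 and 0.029 m and angle between pad_mid's own z axis and vertical below 0.1 rad and linear speed of pad below 0.03 m/s and angular speed of pad below 0.2 rad/s and contact force between the fingers and pad below 0.1 N), for 0.2 s.
2. aluminium riser stands on the pad, let go (horizontal distance between riser_mid and pad_mid below 0.012 m and z of riser_mid in the frame of pad_mid between 0.037 and 0.047 m and angle between riser_mid's own z axis and vertical below 0.1 rad and linear speed of riser below 0.03 m/s and angular speed of riser below 0.2 rad/s and contact force between the fingers and riser below 0.1 N), for 0.2 s.
3. white turntable lies on the riser, let go (horizontal distance between turntable_mid and riser_mid below 0.012 m and z of turntable_mid in the frame of riser_mid between 0.036 and 0.046 m and angle between turntable_mid's own z axis and vertical below 0.1 rad and linear speed of turntable below 0.03 m/s and angular speed of turntable below 0.2 rad/s and contact force between the fingers and turntable below 0.1 N), for 0.2 s.
4. blue laser level stands on the turntable, let go (horizontal distance between laser_mid and turntable_mid below 0.012 m and z of laser_mid in the frame of turntable_mid between 0.046 and 0.056 m and angle between laser_mid's own z axis and vertical below 0.1 rad and linear speed of laser below 0.03 m/s and angular speed of laser below 0.2 rad/s and contact force between the fingers and laser below 0.1 N), for 0.2 s.
At the end, for the whole second after the job is handed in: On the yellow base: pad, riser, turntable, laser level in that order upwards, each centred within 12 mm on what is under it and resting on it (height within 5 mm); detector within 12 mm of the green base's centre, resting on it; all upright within 0.1 rad, released, at rest (horizontal distance between pad_mid and base_yellow below 0.012 m and z of pad_mid in the frame of base_yellow between 0.019 and 0.029 m and angle between each of pad_mid, riser_mid, turntable_mid, laser_mid, detector_mid's own z axis and vertical below 0.1 rad and linear speed of each of pad, riser, turntable, laser, detector below 0.03 m/s and angular speed of each of pad, riser, turntable, laser, detector below 0.2 rad/s and horizontal distance between riser_mid and pad_mid below 0.012 m and z of riser_mid in the frame of pad_mid between 0.037 and 0.047 m and horizontal distance between turntable_mid and riser_mid below 0.012 m and z of turntable_mid in the frame of riser_mid between 0.036 and 0.046 m and horizontal distance between laser_mid and turntable_mid below 0.012 m and z of laser_mid in the frame of turntable_mid between 0.046 and 0.056 m and horizontal distance between detector_mid and base_green below 0.012 m and z of detector_mid in the frame of base_green between 0.045 and 0.055 m); the robot touches nothing.
It fails at once if the laser level is tipped over (more than 0.6 rad) (angle between laser_mid's own z axis and vertical above 0.6 rad).
It fails at once if the laser level is dropped (falls at over 0.6 m/s with no finger on it, a drop of about 20 mm) (linear speed of laser above 0.6 m/s and contact force between the fingers and laser below 0.05 N).
It fails at once if the ring nut is moved by more than 30 mm (distance of nut from where it was at the start of the episode above 0.03 m).
It fails at once if the tape measure is moved by more than 30 mm (distance of tape from where it was at the start of the episode above 0.03 m).
It fails at once if the thermometer is moved by more than 30 mm (distance of thermometer from where it was at the start of the episode above 0.03 m).
It also fails if it takes over 141 s, if anything falls off the work surface, if the arm or the gripper's body presses on something with over 40 N, if the wrist force passes 120 N, or if a joint passes its speed limit or range.

## Working session

There is one attempt and no reset: what is moved stays moved. The work goes in short steps, Python scripts to look and compute and a tool call to move; the robot and the scene stay as the last step left them, time stands still between calls to the robot, and variables do not carry over. Pictures are saved under pics/ and viewed, about 12 in all and at most 16, crops included, and the job is handed in when it is done.

Besides the shell and the picture viewer there is one more tool, called after "Call:" by a JSON object that holds its "method" and its "body". apply_moves: Moves the arm, as the interface text tells. Its arguments: {"type":"object","properties":{"steps":{"type":"array","items":{"type":"array","items":{"type":"array","items":{"type":"number"}}}},"hand":{"type":"number"},"squeeze":{"type":"number"}},"required":["steps"]}

```bash
mkdir -p pics
cat > h.py <<'E'
import numpy as np, cv2
from rig import ctrl
def snap(name, out, crop=None, scale=1.0):
    d=ctrl.get_image(name); f=np.array(d["frame"])
    np.savez("/tmp/"+out+".npz",**{k:np.array(v) for k,v in d.items()})
    cv2.imwrite("pics/"+out+".png",f); return d
def view(out,name,x0,y0,x1,y1,s):
    f=np.load("/tmp/"+out+".npz")["frame"][y0:y1,x0:x1]
    cv2.imwrite("pics/"+name+".png",cv2.resize(f,None,fx=s,fy=s,interpolation=cv2.INTER_CUBIC))
def ray(out,uv):
    d=np.load("/tmp/"+out+".npz"); K=d["intrinsics"]; k=float(d["k1"]); T=d["cam_to_world"]
    p=np.array([(uv[0]-K[0,2])/K[0,0],(uv[1]-K[1,2])/K[1,1]]); q=p.copy()
    for _ in range(30): q=p/(1+k*(q@q))
    return T[:3,3],T[:3,:3]@np.array([q[0],q[1],1])
def at_z(out,uv,z):
    o,v=ray(out,uv); return o+v*(z-o[2])/v[2]
def proj(out,P):
    d=np.load("/tmp/"+out+".npz"); K=d["intrinsics"]; k=float(d["k1"]); T=d["cam_to_world"]
    c=(np.atleast_2d(P)-T[:3,3])@T[:3,:3]; q=c[:,:2]/c[:,2:]; q=q*(1+k*(q**2).sum(1,keepdims=True))
    return q*[K[0,0],K[1,1]]+[K[0,2],K[1,2]]
E
python3 - <<'E'
from h import *
for n in("scene","side","wrist"):
    d=snap(n,n+"0"); print(n,np.round(d["cam_to_world"],3).tolist(),d["k1"],np.round(d["intrinsics"],1).tolist())
a=[np.load(f"/tmp/{n}0.npz")["frame"] for n in("scene","side")]
cv2.imwrite("pics/a.png",cv2.resize(a[0],(800,600),interpolation=cv2.INTER_CUBIC));cv2.imwrite("pics/b.png",cv2.resize(a[1],(800,600),interpolation=cv2.INTER_CUBIC))
print(ctrl.state())
E
```

```text
scene [[-0.102, 0.855, -0.509, 1.097], [0.995, 0.09, -0.048, 0.058], [0.005, -0.511, -0.859, 0.959], [0.0, 0.0, 0.0, 1.0]] -0.024296899704200153 [[396.0, 0.0, 249.3], [0.0, 396.0, 199.3], [0.0, 0.0, 1.0]]
side [[-0.72, -0.387, 0.577, -0.076], [-0.694, 0.394, -0.603, 0.661], [0.006, -0.834, -0.552, 0.663], [0.0, 0.0, 0.0, 1.0]] -0.02115216161915611 [[361.6, 0.0, 254.3], [0.0, 361.6, 191.5], [0.0, 0.0, 1.0]]
wrist [[0.379, -0.891, -0.249, 0.306], [-0.926, -0.365, -0.1, -0.55], [-0.002, 0.269, -0.963, 0.383], [0.0, 0.0, 0.0, 1.0]] -0.06374741317445176 [[311.1, 0.0, 259.9], [0.0, 311.1, 192.2], [0.0, 0.0, 1.0]]
{'time': 0.15, 'joint_positions': array([-1.27851835e+00,  4.94059003e-01,  1.34592932e+00, -9.77772888e-06,
        1.30255980e+00, -9.54951141e-02]), 'joint_vel': array([-4.54703085e-05, -1.11272499e-03, -2.23889351e-03,  1.97629245e-03,
       -1.83197683e-03, -2.34223977e-04]), 'effort': array([ 3.33807067e-03, -8.79200721e+01, -3.82051456e+01,  7.06128264e-02,
        5.02800022e-02, -4.47558193e-05]), 'tool_pos': array([ 0.23627299, -0.57839423,  0.29178384]), 'ee_rot': array([ 8.30099354e-01, -5.57615310e-01, -3.72346453e-04, -2.99345454e-04]), 'ft_force': array([ 0.50665364, -0.34534571, -0.71047266]), 'wrist_torque': array([0.00184831, 0.04687531, 0.00642626]), 'finger_gap': 1.000329530314267}
```

View pics/a.png

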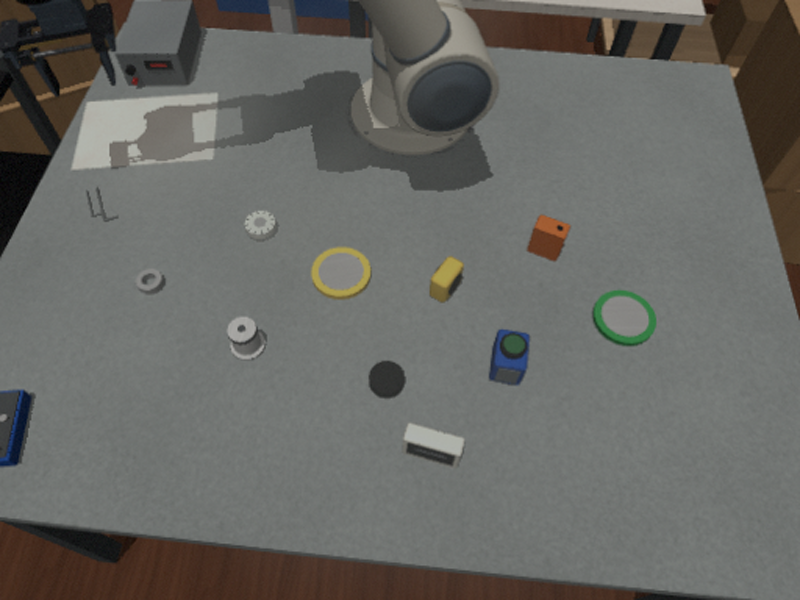

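View pics/b.png

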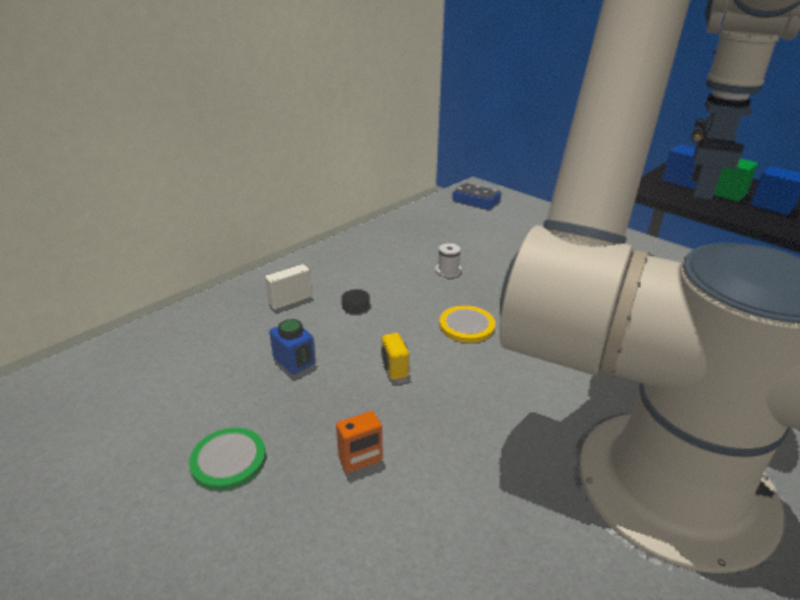

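The scene view shows all items clearly: yellow base (341,272), green base (625,317), pad (387,378), riser top (242,329), turntable (260,223), laser cap (514,344) and detector top (552,223), in 800-px coordinates. The side view agrees with this and shows the same items uncovered.

```bash
cat > m0.py <<'E'
from h import *
s=1.5625
S=dict(yel=(341,272,.012),grn=(625,317,.012),pad=(387,377,.024),riser=(242,328,.06),tt=(260,223,.022),laser=(514,344,.08),det=(552,224,.076),nut=(149,281,.018),tape=(447,270,.06),therm=(434,438,.07))
D=dict(yel=(467,323,.012),grn=(228,457,.012),pad=(356,298,.024),riser=(449,249,.06),tt=(0,0,.022),laser=(290,327,.08),det=(360,421,.076),tape=(395,342,.06),therm=(289,273,.07))
for k,v in S.items():
    a=at_z("scene0",np.array(v[:2])/s,v[2])
    b=at_z("side0",np.array(D[k][:2])/s,v[2]) if k in D else a*0
    print(k,np.round(a*1000,1)[:2],np.round(b*1000,1)[:2])
E
python3 m0.py
python3 - <<'E'
from h import *
view("scene0","s_r",230,120,430,270,4)
E
```

```text
yel [461.4 -92.6] [447.9 -85.6]
grn [504.  423.8] [490.6 426.3]
pad [669.5  14.7] [656.   18.7]
riser [ 622.5 -232.8] [ 613.4 -226. ]
tt [ 371.3 -262.4] [ 7744.3 -1254.6]
laser [616.3 214.2] [606.1 217.6]
det [359.2 284.2] [357.8 282.4]
nut [ 521.7 -437.6] [ 0. -0.]
tape [469.7 100.1] [463.9 101.6]
therm [782.5  97. ] [769.6  97.9]
```

View pics/s_r.png

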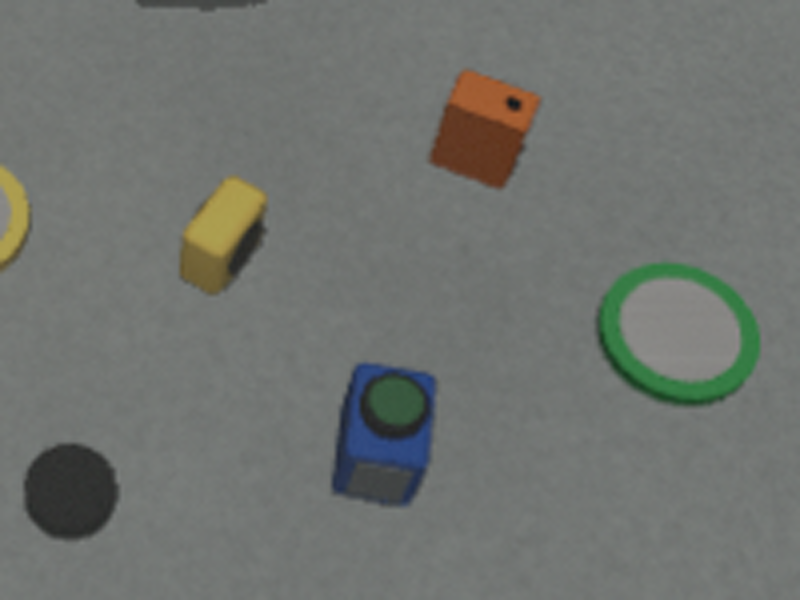

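The crop shows the detector top (486,100), the tape (222,222), the laser cap (397,404) and the green base (680,332), all in 4x-crop pixels. The scene and side cameras disagree by about 10 mm in x, so I'll check with the wrist camera.

Call:
{"method": "apply_moves", "body": {"steps": [[[0,0,-20,0.13],[0,0,-20,0.13],[0,0,-20,0.128]]]}}

```text
time: 0.52
tool_pos: [0.2363, -0.5784, 0.3526]
ee_rot: [-0.706, 0.709, 0.0, 0.0]
ft_force: [0.0, 1.1, -0.6]
finger_gap: 0.999
```

Call:
{"method": "apply_moves", "body": {"steps": [[[-48.6,-26.4,-7,0],[-48.6,-26.4,-7,0],[-48.6,-26.4,-7,0],[-48.6,-26.4,-7,0],[-48.6,-26.4,-7,0],[-48.6,-26.4,-7,0],[-48.6,-26.4,-7,0],[-48.6,-26.4,-7,0],[-48.6,-26.4,-7,0],[-48.6,-26.4,-7,0]]]}}

```text
time: 1.78
tool_pos: [0.501, -0.0909, 0.4224]
ee_rot: [-0.707, 0.707, 0.0, -0.0]
ft_force: [0.1, -1.1, -0.0]
finger_gap: 1.003
```

Call:
{"method": "apply_moves", "body": {"steps": [[[0,0,0,0],[0,0,0,0]]]}}

```text
time: 2.02
tool_pos: [0.5002, -0.0927, 0.4219]
ee_rot: [0.707, -0.707, -0.0, 0.0]
ft_force: [0.4, 0.0, -0.5]
finger_gap: 1.003
```

Run:
```python
from h import *
d=snap("wrist","w1"); print(np.round(d["cam_to_world"],4).tolist()); s=ctrl.state(); print(s["tool_pos"],s["ee_rot"],s["time"])
view("w1","w1v",0,0,512,384,1.5625)
```

```text
[[0.0011, -0.9629, -0.2697, 0.5755], [-1.0, -0.001, -0.0005, -0.0924], [0.0002, 0.2697, -0.9629, 0.5134], [0.0, 0.0, 0.0, 1.0]]
[ 0.50005667 -0.09318055  0.42193703] [-7.06884280e-01  7.07329127e-01  2.22240706e-04 -2.66312297e-04] 2.075
```

View pics/w1v.png

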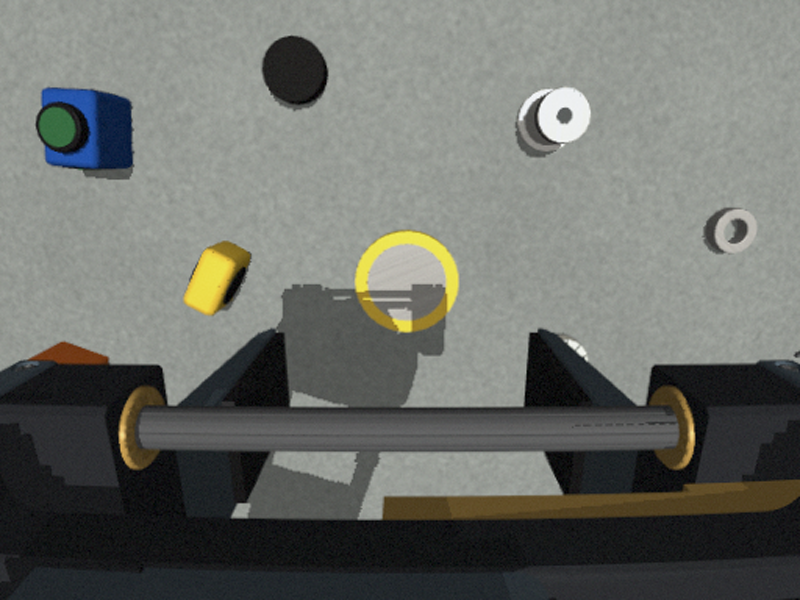

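The wrist view shows the yellow base (407,281), pad (295,70), riser top (564,115), laser cap (61,128), tape top (about 215,278) and nut (731,231).

Run:
```python
from h import *
W=dict(yel=(407,281,.012),pad=(293.5,69,.024),riser=(564,115,.06),laser=(61,128,.08),nut=(735,230,.018))
for k,v in W.items(): print(k,np.round(at_z("w1",np.array(v[:2])/1.5625,v[2])*1000,1)[:2])
```

```text
yel [456.4 -93.6]
pad [663.7  13.2]
riser [ 619.7 -232.8]
laser [610.8 210.3]
nut [ 513.9 -438. ]
```

Call:
{"method": "apply_moves", "body": {"steps": [[[-17.7,-27.3,40,0],[-17.7,-27.3,40,0],[-17.7,-27.3,40,0],[-17.7,-27.3,40,0],[-17.7,-27.3,40,0],[-17.7,-27.3,40,0],[0,0,0,0],[0,0,0,0]]]}}

```text
time: 3.08
tool_pos: [0.664, 0.0122, 0.1827]
ee_rot: [-0.707, 0.708, -0.0, -0.0]
ft_force: [-0.2, 0.3, 0.5]
finger_gap: 1.001
```

Run:
```python
from h import *
d=snap("wrist","w2"); s=ctrl.state(); print(s["tool_pos"],s["time"])
view("w2","w2v",0,0,512,384,1.5625)
```

```text
[0.66414395 0.01224059 0.18337826] 3.125
```

View pics/w2v.png

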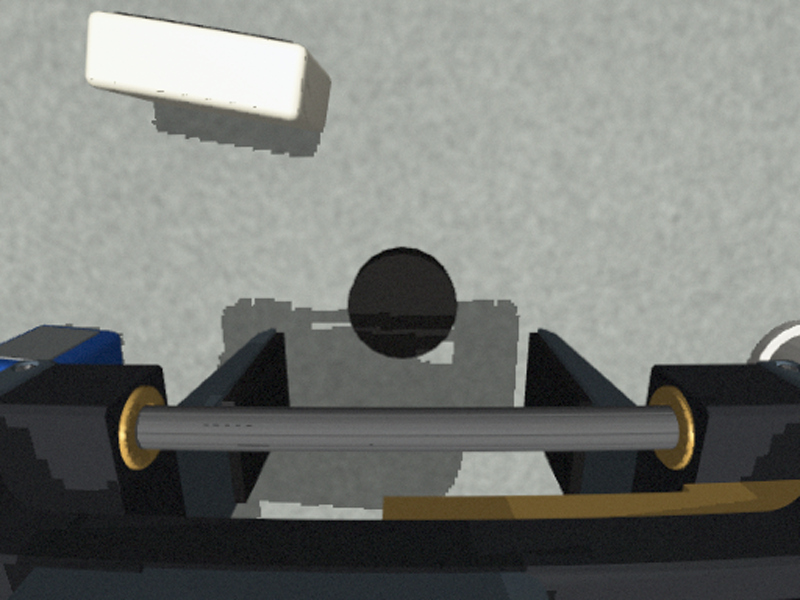

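Run:
```python
from h import *
print(np.round(at_z("w2",np.array((402.3,302.3))/1.5625,.023)*1000,1)[:2])
for p,z in(((196,66),.07),((300,118),.07)): print(np.round(at_z("w2",np.array(p)/1.5625,z)*1000,1)[:2])
# size check
print(np.ptp([at_z("w2",np.array((u,302))/1.5625,.024)[1] for u in(348,457)])*1000)
```

```text
[668.   14.3]
[778.2  95. ]
[757.8  54.6]
58.3595357082107
```

Call:
{"method": "apply_moves", "body": {"steps": [[[-1,-2,25,0],[-1,-2,25,0],[0,0,25,0],[0,0,25,0],[0,0,0,0],[0,0,0,0]]]}}

```text
time: 3.88
tool_pos: [0.6689, 0.015, 0.0841]
ee_rot: [-0.707, 0.707, -0.001, 0.001]
ft_force: [-0.1, -0.6, -0.1]
finger_gap: 1.0
```

Call:
{"method": "apply_moves", "body": {"steps": [[[0,0,0,0],[0,0,0,0],[0,0,0,0],[0,0,0,0],[0,0,0,0],[0,0,0,0]]], "hand": -1, "squeeze": 20}}

```text
time: 4.62
tool_pos: [0.6684, 0.0155, 0.0824]
ee_rot: [-0.707, 0.707, -0.0, 0.0]
ft_force: [-1.3, -0.6, 4.9]
finger_gap: 0.652
```

Call:
{"method": "apply_moves", "body": {"steps": [[[0,0,-30,0],[0,0,-40,0],[0,0,-48,0],[9,44.5,0,0],[9,44.5,0,0],[9,44.5,0,0],[9,44.5,0,0],[9,44.5,0,0],[9,44.5,0,0],[0,0,0,0]]]}}

```text
time: 5.88
tool_pos: [0.398, -0.0384, 0.2001]
ee_rot: [-0.707, 0.708, 0.001, -0.001]
ft_force: [0.3, 0.2, -1.2]
finger_gap: 0.653
```

Call:
{"method": "apply_moves", "body": {"steps": [[[0,0,0,0]]]}}

```text
time: 6.0
tool_pos: [0.4019, -0.0386, 0.2004]
ee_rot: [-0.707, 0.707, -0.0, 0.0]
ft_force: [0.5, -0.8, -1.2]
finger_gap: 0.65
```

Run:
```python
from h import *
d=snap("wrist","w3"); s=ctrl.state(); print(s["tool_pos"],s["time"],s["finger_gap"])
view("w3","w3v",0,0,512,384,1.5625)
```

```text
[ 0.40227027 -0.03853616  0.20035643] 6.05 0.6518012323919844
```

View pics/w3v.png

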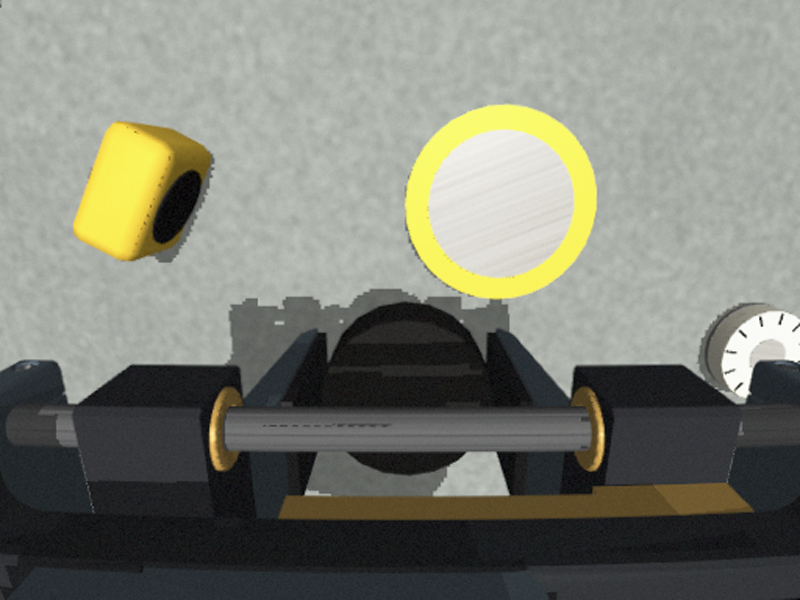

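The pad is held centred between the fingers (col about 406), and the yellow base's centre is at about (501,203).

Run:
```python
from h import *
f=np.load("/tmp/w3.npz")["frame"]
hsv=cv2.cvtColor(f,cv2.COLOR_BGR2HSV); m=((hsv[...,0]>20)&(hsv[...,0]<35)&(hsv[...,1]>110)&(hsv[...,2]>150)).astype(np.uint8); m[:,:180]=0;m[215:]=0
c,h=cv2.findContours(m,cv2.RETR_CCOMP,cv2.CHAIN_APPROX_NONE)
for q in c:
    if len(q)>100: e=cv2.fitEllipse(q); print(e,np.round(at_z("w3",e[0],.012)*1000,1)[:2])
# held pad centre top edge col/row
W=(406,203)
print(np.round(at_z("w3",np.array((501,203))/1.5625,.012)*1000,1))
```

```text
((320.1588134765625, 128.81886291503906), (119.22771453857422, 125.05999755859375), 36.962554931640625) [457.6 -92. ]
((320.3686828613281, 129.8483428955078), (93.64681243896484, 97.4486312866211), 35.83195495605469) [456.7 -92.3]
[456.7 -92.5  12. ]
```

Call:
{"method": "apply_moves", "body": {"steps": [[[26.9,-27.9,0,0],[26.9,-27.8,0,0],[0,0,40,0],[0,0,30,0],[0,0,20,0],[0,0,10,0],[0,0,5,0],[0,0,0,0],[0,0,0,0]]]}}

```text
time: 7.18
tool_pos: [0.4573, -0.0923, 0.0958]
ee_rot: [-0.707, 0.707, -0.0, 0.0]
ft_force: [-0.5, 0.1, -1.9]
finger_gap: 0.655
```

Run:
```python
from h import *
s=ctrl.state(); print(s["tool_pos"],s["time"],s["finger_gap"],s["ft_force"])
```

```text
[ 0.45732032 -0.09230175  0.09577117] 7.175 0.6549384954423704 [-0.46047072  0.13945239 -1.86991598]
```

Call:
{"method": "apply_moves", "body": {"steps": [[[0,0,1,0],[0,0,0,0]]]}}

```text
time: 7.42
tool_pos: [0.4571, -0.0923, 0.0944]
ee_rot: [-0.707, 0.707, -0.0, 0.0]
ft_force: [0.2, -0.3, 0.8]
finger_gap: 0.65
```

Call:
{"method": "apply_moves", "body": {"steps": [[[0,0,0,0],[0,0,0,0],[0,0,0,0],[0,0,0,0],[0,0,-30,0],[0,0,-40,0],[0,0,-40,0],[0,0,0,0],[0,0,0,0]]], "hand": 1}}

```text
time: 8.55
tool_pos: [0.4567, -0.0921, 0.2038]
ee_rot: [-0.707, 0.707, 0.0, -0.0]
ft_force: [-0.7, 0.3, 0.1]
finger_gap: 1.0
```

Run:
```python
from h import *
d=snap("wrist","w4"); s=ctrl.state(); print(s["tool_pos"],s["time"],s["finger_gap"])
view("w4","w4v",0,0,512,384,1.5625)
```

```text
[ 0.45648785 -0.09208834  0.20342377] 8.6 0.999678802870526
```

View pics/w4v.png

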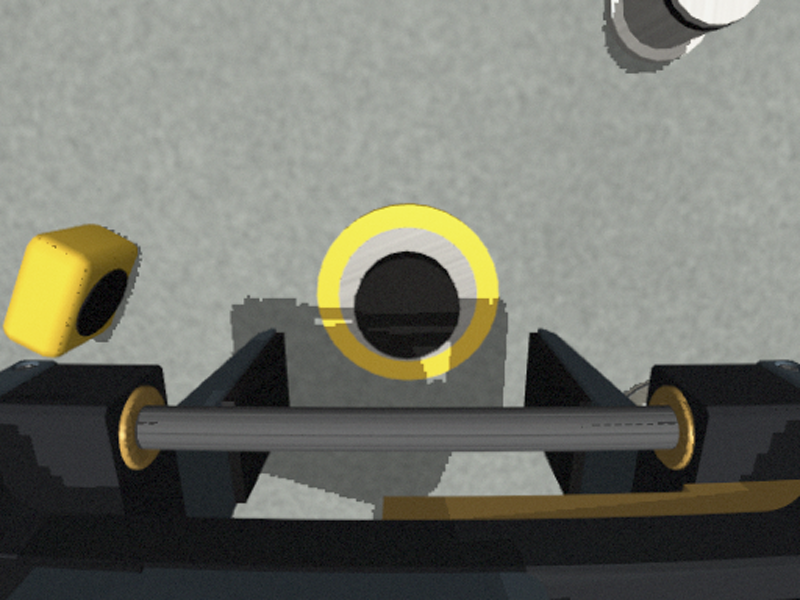

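Call:
{"method": "apply_moves", "body": {"steps": [[[35.2,-40.5,0,0],[35.2,-40.5,0,0],[35.2,-40.5,0,0],[35.2,-40.5,0,0],[0,0,0,0],[0,0,0,0]]]}}

```text
time: 9.35
tool_pos: [0.618, -0.2326, 0.2025]
ee_rot: [-0.707, 0.707, 0.002, -0.0]
ft_force: [-0.4, -0.1, 0.2]
finger_gap: 1.003
```

Run:
```python
from h import *
d=snap("wrist","w5"); s=ctrl.state(); print(s["tool_pos"],s["time"],s["finger_gap"])
view("w5","w5v",0,0,512,384,1.5625)
```

```text
[ 0.61788727 -0.23226385  0.20298922] 9.4 1.0008535278303918
```

View pics/w5v.png

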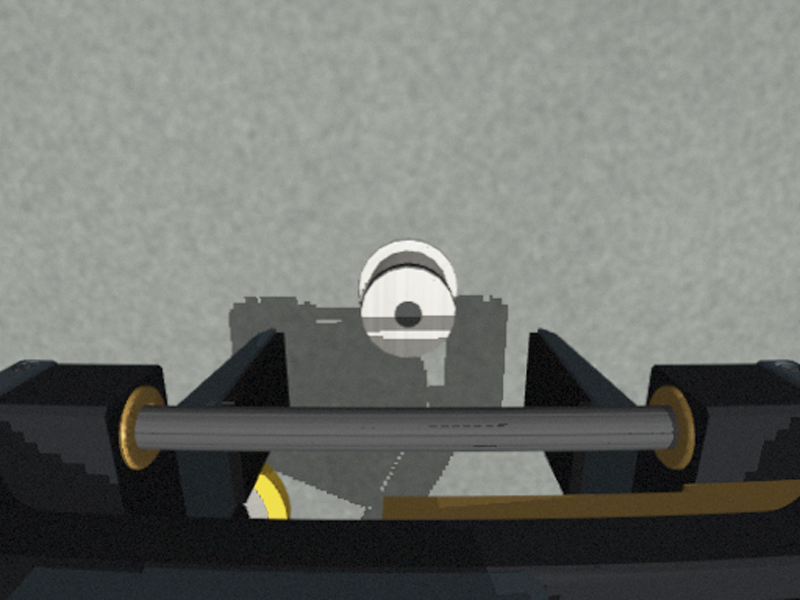

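Run:
```python
from h import *
print("yel",np.round(at_z("w4",np.array((408,292.5))/1.5625,.011)*1000,1),"pad",np.round(at_z("w4",np.array((407,304.5))/1.5625,.035)*1000,1))
for p,z in(((408,311.5),.06),((408,314),.06)):print("riser",np.round(at_z("w5",np.array(p)/1.5625,z)*1000,1))
for u in((361,311),(456,311)):print(at_z("w5",np.array(u)/1.5625,.06))
```

```text
yel [457.3 -93.2  11. ] pad [456.7 -92.5  35. ]
riser [ 621.7 -233.2   60. ]
riser [ 620.3 -233.2   60. ]
[ 0.62190769 -0.20956194  0.06      ]
[ 0.62193787 -0.25737503  0.06      ]
```

Call:
{"method": "apply_moves", "body": {"steps": [[[1,-3,25,0],[0,0,30,0],[0,0,30,0],[0,0,26,0],[0,0,0,0],[0,0,0,0]]]}}

```text
time: 10.15
tool_pos: [0.622, -0.2338, 0.0943]
ee_rot: [0.707, -0.707, 0.0, -0.0]
ft_force: [-0.2, 0.4, 1.6]
finger_gap: 0.999
```

Call:
{"method": "apply_moves", "body": {"steps": [[[0,0,0,0],[0,0,0,0],[0,0,0,0],[0,0,0,0],[0,0,0,0],[0,0,0,0]]], "hand": -1, "squeeze": 25}}

```text
time: 10.9
tool_pos: [0.6219, -0.234, 0.0932]
ee_rot: [-0.707, 0.707, 0.0, 0.0]
ft_force: [0.9, 1.2, 0.8]
finger_gap: 0.525
```

Call:
{"method": "apply_moves", "body": {"steps": [[[0,0,-30,0],[0,0,-40,0],[0,0,-40,0],[0,0,0,0]]]}}

```text
time: 11.4
tool_pos: [0.6231, -0.2346, 0.2061]
ee_rot: [-0.707, 0.707, -0.002, 0.001]
ft_force: [-0.1, 1.9, -4.2]
finger_gap: 0.521
```

Call:
{"method": "apply_moves", "body": {"steps": [[[-35.3,41,0,0],[-35.3,41,0,0],[-35.3,41,0,0],[-35.3,41,0,0],[0,0,0,0],[0,0,35,0],[0,0,25,0],[0,0,11,0],[0,0,0,0],[0,0,0,0]]]}}

```text
time: 12.65
tool_pos: [0.4583, -0.093, 0.1328]
ee_rot: [-0.707, 0.707, -0.0, 0.0]
ft_force: [-0.7, 0.8, -2.9]
finger_gap: 0.522
```

Run:
```python
from h import *
s=ctrl.state(); print(s["tool_pos"],s["time"],s["finger_gap"],s["ft_force"])
```

```text
[ 0.458333   -0.09301192  0.13275133] 12.65 0.5220838056973927 [-0.70661116  0.81806575 -2.93344972]
```

Call:
{"method": "apply_moves", "body": {"steps": [[[0,0,2.5,0],[0,0,0,0],[0,0,0.5,0],[0,0,0,0]]]}}

```text
time: 13.15
tool_pos: [0.458, -0.0928, 0.1293]
ee_rot: [-0.707, 0.707, -0.0, 0.0]
ft_force: [0.6, -0.8, -3.0]
finger_gap: 0.52
```

Call:
{"method": "apply_moves", "body": {"steps": [[[0,0,0.7,0],[0,0,0,0]]]}}

```text
time: 13.4
tool_pos: [0.458, -0.0928, 0.1292]
ee_rot: [-0.707, 0.707, -0.0, 0.0]
ft_force: [-3.6, 0.9, 16.3]
finger_gap: 0.523
```

Call:
{"method": "apply_moves", "body": {"steps": [[[0,0,0,0],[0,0,0,0],[0,0,0,0],[0,0,0,0],[0,0,-30,0],[0,0,-40,0],[0,0,-40,0],[0,0,0,0],[0,0,0,0]]], "hand": 1}}

```text
time: 14.52
tool_pos: [0.4577, -0.0928, 0.2382]
ee_rot: [-0.707, 0.707, 0.0, -0.0]
ft_force: [-0.1, 0.3, 0.1]
finger_gap: 0.999
```

Run:
```python
from h import *
d=snap("wrist","w6"); s=ctrl.state(); print(s["tool_pos"],s["time"],s["finger_gap"])
```

```text
[ 0.45751139 -0.09269681  0.23778324] 14.575 1.0030146984720398
```

Call:
{"method": "apply_moves", "body": {"steps": [[[42.3,21.7,0,0],[42.3,21.7,0,0],[42.3,21.7,20,0],[42.3,21.7,20,0],[0,0,0,0],[0,0,0,0]]]}}

```text
time: 15.32
tool_pos: [0.3708, -0.2616, 0.1979]
ee_rot: [-0.707, 0.707, 0.001, 0.0]
ft_force: [0.8, -0.2, -0.6]
finger_gap: 0.996
```

Run:
```python
from h import *
d=snap("wrist","w7"); s=ctrl.state(); print(s["tool_pos"],s["time"],s["finger_gap"])
a=np.load("/tmp/w6.npz")["frame"][120:270,130:390];b=np.load("/tmp/w7.npz")["frame"][120:270,130:390]
cv2.imwrite("pics/w67.png",cv2.resize(np.vstack([a,b]),None,fx=2,fy=2,interpolation=cv2.INTER_CUBIC))
```

```text
[ 0.37120726 -0.26131256  0.19820285] 15.375 1.0003623259625947
```

View pics/w67.png

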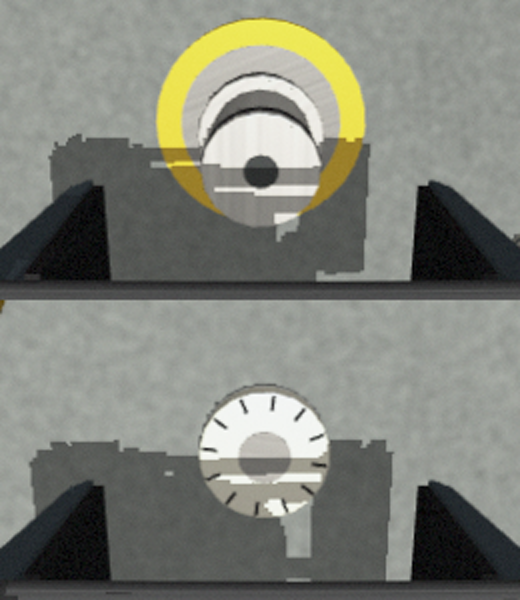

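Run:
```python
from h import *
print("riser",np.round(at_z("w6",(260.5,204.8),.096)*1000,1))
print("yel",np.round(at_z("w6",(130+261/2,120+117/2),.012)*1000,1))
print("tt",np.round(at_z("w7",(262,120+155/2),.022)*1000,1))
```

```text
riser [457.3 -93.1  96. ]
yel [459.  -93.2  12. ]
tt [ 366.2 -263.1   22. ]
```

Call:
{"method": "apply_moves", "body": {"steps": [[[1.8,5,25,0],[0,0,35,0],[0,0,35,0],[0,0,20,0],[0,0,0,0],[0,0,0,0]]]}}

```text
time: 16.12
tool_pos: [0.3667, -0.2635, 0.0843]
ee_rot: [0.707, -0.707, 0.0, -0.0]
ft_force: [0.4, 0.1, 1.0]
finger_gap: 1.002
```

Call:
{"method": "apply_moves", "body": {"steps": [[[0,0,0,0],[0,0,0,0],[0,0,0,0],[0,0,0,0],[0,0,0,0],[0,0,0,0]]], "hand": -1, "squeeze": 20}}

```text
time: 16.88
tool_pos: [0.3662, -0.2639, 0.0837]
ee_rot: [-0.707, 0.707, -0.0, 0.0]
ft_force: [0.2, 0.9, 6.0]
finger_gap: 0.654
```

Call:
{"method": "apply_moves", "body": {"steps": [[[0,0,-40,0],[0,0,-50,0],[0,0,-50,0],[0,0,-40,0],[0,0,0,0]]]}}

```text
time: 17.5
tool_pos: [0.3669, -0.2645, 0.2659]
ee_rot: [-0.707, 0.707, -0.003, 0.0]
ft_force: [-1.0, 0.3, -0.8]
finger_gap: 0.651
```

Call:
{"method": "apply_moves", "body": {"steps": [[[-42.7,-22.8,0,0],[-42.7,-22.8,0,0],[-42.7,-22.8,0,0],[-42.7,-22.8,0,0],[0,0,0,0],[0,0,35,0],[0,0,30,0],[0,0,15,0],[0,0,0,0],[0,0,0,0]]]}}

```text
time: 18.75
tool_pos: [0.4572, -0.0934, 0.1837]
ee_rot: [-0.707, 0.707, 0.0, -0.0]
ft_force: [0.3, -0.2, -0.3]
finger_gap: 0.654
```

Call:
{"method": "apply_moves", "body": {"steps": [[[0,0,2,0],[0,0,0,0],[0,0,0,0]]]}}

```text
time: 19.12
tool_pos: [0.4574, -0.0931, 0.1818]
ee_rot: [-0.707, 0.707, -0.0, 0.0]
ft_force: [0.4, 0.4, -1.8]
finger_gap: 0.648
```

Call:
{"method": "apply_moves", "body": {"steps": [[[0,0,1.2,0],[0,0,0,0],[0,0,0,0]]]}}

```text
time: 19.5
tool_pos: [0.4573, -0.093, 0.1803]
ee_rot: [-0.707, 0.707, 0.0, -0.0]
ft_force: [0.4, 0.3, -1.1]
finger_gap: 0.653
```

Call:
{"method": "apply_moves", "body": {"steps": [[[0,0,0.6,0],[0,0,0,0]]]}}

```text
time: 19.75
tool_pos: [0.4574, -0.093, 0.1797]
ee_rot: [-0.707, 0.707, -0.0, 0.0]
ft_force: [-0.6, 0.2, 0.4]
finger_gap: 0.65
```

Call:
{"method": "apply_moves", "body": {"steps": [[[0,0,0,0],[0,0,0,0],[0,0,0,0],[0,0,0,0],[0,0,-30,0],[0,0,-40,0],[0,0,-40,0],[0,0,0,0],[0,0,0,0]]], "hand": 1}}

```text
time: 20.88
tool_pos: [0.4571, -0.093, 0.2893]
ee_rot: [-0.707, 0.707, 0.0, -0.0]
ft_force: [-0.4, -0.0, 0.1]
finger_gap: 1.0
```

Run:
```python
from h import *
d=snap("wrist","w8"); s=ctrl.state(); print(s["tool_pos"],s["time"],s["finger_gap"])
```

```text
[ 0.45689398 -0.09287619  0.28886696] 20.925 1.000207851362958
```

Call:
{"method": "apply_moves", "body": {"steps": [[[-50.7,-26.2,10,0],[-50.7,-26.2,10,0],[-50.7,-26.2,10,0],[-50.7,-26.2,10,0],[-50.7,-26.2,10,0],[-50.7,-26.2,10,0],[0,0,0,0],[0,0,0,0]]]}}

```text
time: 21.92
tool_pos: [0.6139, 0.2108, 0.2283]
ee_rot: [0.707, -0.707, -0.001, 0.001]
ft_force: [0.5, -0.6, -0.2]
finger_gap: 1.003
```

Run:
```python
from h import *
d=snap("wrist","w9"); s=ctrl.state(); print(s["tool_pos"],s["time"],s["finger_gap"])
a=np.load("/tmp/w8.npz")["frame"][120:270,130:390];b=np.load("/tmp/w9.npz")["frame"][120:270,130:390]
cv2.imwrite("pics/w89.png",cv2.resize(np.vstack([a,b]),None,fx=2,fy=2,interpolation=cv2.INTER_CUBIC))
```

```text
[0.6139764  0.21033535 0.22889297] 21.975 1.0001969945150475
```

View pics/w89.png

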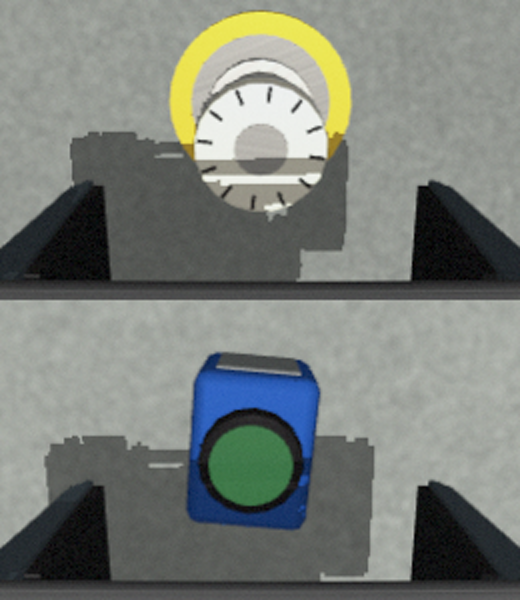

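Run:
```python
from h import *
print("tt",np.round(at_z("w8",(260.2,194.2),.118)*1000,1))
print("cap",np.round(at_z("w9",(255.5,202.5),.08)*1000,1))
c=[at_z("w9",(130+x/2,120+(y-300)/2),.066)[:2]*1000 for x,y in((197,368),(320,380),(304,528),(187,521))]
print(np.round(c,1),np.mean(c,0))
b=lambda a:np.degrees(np.arctan2(a[1],a[0]))
print([np.round(v,1) for v in (b(c[0]-c[3]),b(c[1]-c[2]),b(c[0]-c[1]),b(c[3]-c[2]))],[np.linalg.norm(c[i]-c[(i+1)%4]) for i in range(4)])
```

```text
tt [457.  -93.1 118. ]
cap [613.2 214.4  80. ]
[[650.4 236.6]
 [645.5 186.1]
 [579.6 191.3]
 [582.8 242.8]] [614.56419487 214.2198296 ]
[np.float64(-5.2), np.float64(-4.6), np.float64(84.4), np.float64(86.4)] [np.float64(50.80958245287142), np.float64(66.09690346087604), np.float64(51.60788260869331), np.float64(67.82657496590178)]
```

Call:
{"method": "apply_moves", "body": {"steps": [[[-4,0,20,0.085],[0,0,30,0],[0,0,35,0],[0,0,30,0],[0,0,15,0],[0,0,0,0],[0,0,0,0]]]}}

```text
time: 22.85
tool_pos: [0.6152, 0.215, 0.101]
ee_rot: [-0.676, 0.737, -0.0, 0.001]
ft_force: [-0.0, -0.6, -0.6]
finger_gap: 1.001
```

Call:
{"method": "apply_moves", "body": {"steps": [[[0,0,0,0],[0,0,0,0],[0,0,0,0],[0,0,0,0],[0,0,0,0],[0,0,0,0]]], "hand": -1, "squeeze": 35}}

```text
time: 23.6
tool_pos: [0.6146, 0.2151, 0.0998]
ee_rot: [-0.676, 0.737, -0.0, -0.0]
ft_force: [-0.4, -0.6, 3.4]
finger_gap: 0.59
```

Call:
{"method": "apply_moves", "body": {"steps": [[[0,0,-15,0],[0,0,-30,0],[0,0,-40,0],[0,0,-40,0],[0,0,-30,0],[0,0,-15,0],[0,0,0,0],[0,0,0,0]]]}}

```text
time: 24.6
tool_pos: [0.614, 0.215, 0.2683]
ee_rot: [-0.676, 0.737, 0.001, -0.001]
ft_force: [-0.2, -0.5, -5.0]
finger_gap: 0.594
```

Run:
```python
from h import *
s=ctrl.state(); print(s["tool_pos"],s["ee_rot"],s["time"],s["finger_gap"],s["ft_force"],s["wrist_torque"])
q=s["ee_rot"]
from scipy.spatial.transform import Rotation as R
r=R.from_quat(q); print(np.round(r.as_matrix(),4).tolist())
d=np.array([.457,-.0931,s["tool_pos"][2]])-s["tool_pos"]; print("tool shift mm",r.inv().apply(d)*1000)
```

```text
[0.61401704 0.21500166 0.26832971] [-6.76363885e-01  7.36566820e-01  5.43033419e-04 -9.59381207e-04] 24.6 0.5943010046791711 [-0.19127895 -0.48434915 -5.04770254] [0.0306132  0.00866048 0.05440924]
[[-0.0851, -0.9964, -0.0021], [-0.9964, 0.0851, -0.0005], [0.0007, 0.0021, -1.0]]
tool shift mm [320.34109749 130.23947642   0.49063208]
```

Call:
{"method": "apply_moves", "body": {"steps": [[[22.9,9.2,0,0],[45.8,18.5,0,0],[45.8,18.5,0,0],[45.8,18.5,0,0],[45.8,18.5,0,0],[45.8,18.5,0,0],[45.8,18.5,0,0],[22.8,9.2,0,0],[0,0,0,0],[0,0,0,0]]]}}

```text
time: 25.85
tool_pos: [0.4583, -0.0929, 0.2691]
ee_rot: [-0.676, 0.737, 0.001, -0.0]
ft_force: [0.0, -0.6, -4.1]
finger_gap: 0.592
```

Call:
{"method": "apply_moves", "body": {"steps": [[[0,0,15,0],[0,0,15,0],[0,0,10,0],[0,0,5,0],[0,0,0,0],[0,0,0,0]]]}}

```text
time: 26.6
tool_pos: [0.4586, -0.0932, 0.2251]
ee_rot: [-0.676, 0.737, -0.0, 0.0]
ft_force: [0.4, -0.9, -4.9]
finger_gap: 0.594
```

Run:
```python
from h import *
d=snap("scene","s2");d=snap("side","d2"); s=ctrl.state(); print(s["tool_pos"],s["time"],s["finger_gap"],s["ft_force"])
a=np.load("/tmp/s2.npz")["frame"][60:260,110:310];b=np.load("/tmp/d2.npz")["frame"][90:290,200:400]
cv2.imwrite("pics/sd2.png",cv2.resize(np.hstack([a,b]),None,fx=2,fy=2,interpolation=cv2.INTER_CUBIC))
```

```text
[ 0.45857778 -0.09324919  0.22509161] 26.7 0.5872577114161918 [-0.43165297 -0.18392629 -5.01184582]
```

View pics/sd2.png

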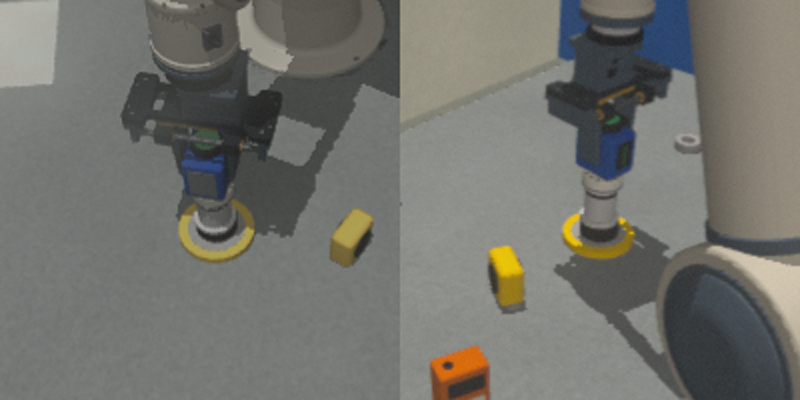

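Both views show the laser level hanging upright just above the stack, around (207,180) in the scene half and (605,160) in the side half. I'll lower it the rest of the way in small steps.

Call:
{"method": "apply_moves", "body": {"steps": [[[0,0,3,0],[0,0,2,0],[0,0,0,0],[0,0,0,0]]]}}

```text
time: 27.2
tool_pos: [0.4584, -0.0932, 0.2197]
ee_rot: [-0.676, 0.737, 0.0, 0.0]
ft_force: [-0.3, -0.3, -5.0]
finger_gap: 0.59
```

Call:
{"method": "apply_moves", "body": {"steps": [[[0,0,1,0],[0,0,0,0],[0,0,0,0]]]}}

```text
time: 27.58
tool_pos: [0.4584, -0.0932, 0.2187]
ee_rot: [-0.676, 0.737, 0.0, -0.0]
ft_force: [0.2, -0.1, -4.9]
finger_gap: 0.589
```

Call:
{"method": "apply_moves", "body": {"steps": [[[0,0,0.7,0],[0,0,0,0],[0,0,0,0]]]}}

```text
time: 27.95
tool_pos: [0.4584, -0.0932, 0.218]
ee_rot: [-0.676, 0.737, -0.0, -0.0]
ft_force: [0.3, 0.3, -4.3]
finger_gap: 0.594
```

Call:
{"method": "apply_moves", "body": {"steps": [[[0,0,0.4,0],[0,0,0,0],[0,0,0,0]]]}}

```text
time: 28.32
tool_pos: [0.4585, -0.0932, 0.2178]
ee_rot: [-0.676, 0.737, -0.0, 0.0]
ft_force: [-1.2, 0.6, 1.8]
finger_gap: 0.589
```

Call:
{"method": "apply_moves", "body": {"steps": [[[0,0,0,0],[0,0,0,0],[0,0,0,0],[0,0,0,0],[0,0,0,0],[0,0,-20,0],[0,0,-40,0],[0,0,-50,0],[0,0,0,0],[0,0,0,0]]], "hand": 1}}

```text
time: 29.58
tool_pos: [0.4581, -0.0931, 0.3273]
ee_rot: [-0.676, 0.737, 0.0, -0.0]
ft_force: [-0.4, -0.4, -1.4]
finger_gap: 0.997
```

Run:
```python
from h import *
d=snap("wrist","w10"); s=ctrl.state(); print(s["tool_pos"],s["time"],s["finger_gap"])
a=np.load("/tmp/w10.npz")["frame"][80:280,130:390]
cv2.imwrite("pics/w10v.png",cv2.resize(a,None,fx=2.5,fy=2.5,interpolation=cv2.INTER_CUBIC))
c=np.array([at_z("scene0",(230+x/4,120+y/4),.076)[:2]*1000 for x,y in((465,71),(540,94),(524,130),(445,104))])
print(c.round(1),c.mean(0)); b=lambda a:np.degrees(np.arctan2(a[1],a[0]))
print(b(c[1]-c[0]),b(c[2]-c[3]),b(c[2]-c[1]),b(c[3]-c[0]),np.linalg.norm(c[1]-c[0]),np.linalg.norm(c[3]-c[0]))
from scipy.spatial.transform import Rotation as R
r=R.from_quat(s["ee_rot"]); print(r.inv().apply(np.array([.357,.283,s["tool_pos"][2]])-s["tool_pos"])*1000)
```

```text
[ 0.4579301  -0.09305223  0.32679453] 29.625 1.0005125815840785
[[340.7 264.8]
 [356.1 317.6]
 [389.7 304.8]
 [372.5 249.9]] [364.72421197 284.24665476]
73.77651290300338 72.55736991139467 -20.813318164639124 -25.09252199870248 54.98240636312197 35.06653471587593
[-3.66089863e+02  1.32590628e+02  3.22307148e-01]
```

View pics/w10v.png

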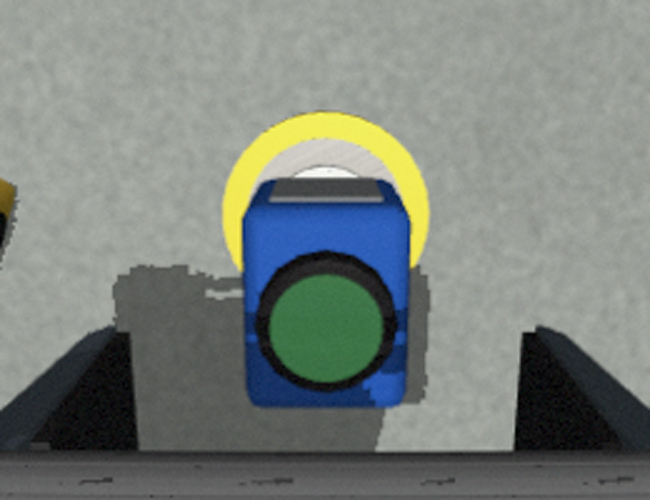

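Run:
```python
from h import *
print("cap",np.round(at_z("w10",(130+327/2.5,80+325/2.5),.198)*1000,1),"yel",np.round(at_z("w10",(130+326/2.5,80+212/2.5),.012)*1000,1))
```

```text
cap [457.8 -93.7 198. ] yel [457.4 -93.6  12. ]
```

Call:
{"method": "apply_moves", "body": {"steps": [[[-45.8,16,0,0],[-45.8,16,0,0],[-45.8,16,0,0],[-45.8,16,0,0],[-45.8,16,24,0],[-45.8,16,24,0],[-45.8,16,24,0],[-45.8,16,24,0]]]}}

```text
time: 30.62
tool_pos: [0.3609, 0.284, 0.2298]
ee_rot: [-0.676, 0.737, 0.0, -0.001]
ft_force: [1.0, -0.4, 0.7]
finger_gap: 1.002
```

Call:
{"method": "apply_moves", "body": {"steps": [[[0,0,0,0.105],[0,0,0,0.105],[0,0,0,0],[0,0,0,0]]]}}

```text
time: 31.12
tool_pos: [0.3618, 0.2825, 0.2312]
ee_rot: [-0.596, 0.803, 0.0, -0.001]
ft_force: [0.7, 0.3, 0.7]
finger_gap: 1.003
```

Run:
```python
from h import *
d=snap("wrist","w11"); s=ctrl.state(); print(s["tool_pos"],s["ee_rot"],s["time"],s["finger_gap"])
a=np.load("/tmp/w11.npz")["frame"][80:280,130:390]
cv2.imwrite("pics/w11v.png",cv2.resize(a,None,fx=2.5,fy=2.5,interpolation=cv2.INTER_CUBIC))
```

```text
[0.36196273 0.28253997 0.2313214 ] [-5.96113511e-01  8.02900104e-01  4.41507179e-05 -3.21308480e-04] 31.175 1.0008470751977319
```

View pics/w11v.png

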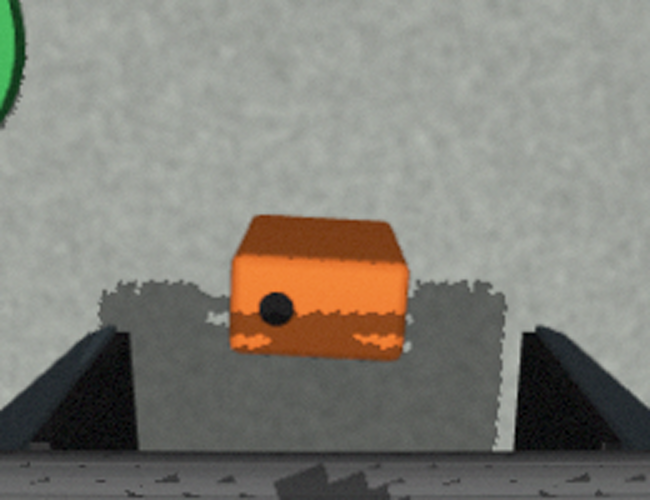

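Run:
```python
from h import *
c=np.array([at_z("w11",(130+x/2.5,80+y/2.5),.076)[:2]*1000 for x,y in((233,254),(409,263),(404,361),(230,351))])
b=lambda a:np.degrees(np.arctan2(a[1],a[0]))
print(c.round(1),c.mean(0),b(c[1]-c[0]),b(c[2]-c[3]),np.linalg.norm(c[1]-c[0]),np.linalg.norm(c[3]-c[0]))
s=ctrl.state()
from scipy.spatial.transform import Rotation as R
r=R.from_quat(s["ee_rot"]); print(b(r.as_matrix()[:,0]),r.inv().apply(np.r_[c.mean(0)/1000,s["tool_pos"][2]]-s["tool_pos"])*1000)
```

```text
[[385.  306.6]
 [365.5 252.4]
 [332.8 263. ]
 [353.3 318.4]] [359.14796205 285.09812383] -109.78945681212804 -110.29040698447758 57.63224228704767 33.81976456475307
-106.81588439604543 [-1.63445891e+00  3.43446897e+00  8.01868893e-04]
```

Call:
{"method": "apply_moves", "body": {"steps": [[[-1.6,3.4,20,0.056],[0,0,30,0],[0,0,35,0],[0,0,30,0],[0,0,15,0],[0,0,0,0],[0,0,0,0]]]}}

```text
time: 32.05
tool_pos: [0.3595, 0.2854, 0.1021]
ee_rot: [-0.573, 0.82, -0.0, 0.0]
ft_force: [-0.1, 0.1, 0.4]
finger_gap: 0.999
```

Call:
{"method": "apply_moves", "body": {"steps": [[[0,0,0,0],[0,0,0,0],[0,0,0,0],[0,0,0,0],[0,0,0,0],[0,0,0,0]]], "hand": -1, "squeeze": 25}}

```text
time: 32.8
tool_pos: [0.3594, 0.2854, 0.1018]
ee_rot: [-0.573, 0.82, -0.0, 0.0]
ft_force: [-1.0, 0.5, 6.2]
finger_gap: 0.658
```

Call:
{"method": "apply_moves", "body": {"steps": [[[0,0,-25,0],[0,0,-40,0],[0,0,-35,0],[-44.8,-3.1,0,0],[-44.8,-3.1,0,0],[-44.8,-3.1,0,0],[-44.8,-3.1,0,0],[0,0,0,0],[0,0,0,0]]]}}

```text
time: 33.92
tool_pos: [0.432, 0.4487, 0.201]
ee_rot: [-0.573, 0.82, -0.0, -0.001]
ft_force: [-0.5, -1.2, -2.1]
finger_gap: 0.66
```

Run:
```python
from h import *
d=snap("wrist","w12"); s=ctrl.state(); print(s["tool_pos"],s["ee_rot"],s["time"],s["finger_gap"])
view("w12","w12v",0,0,512,384,1.5625)
f=np.load("/tmp/w12.npz")["frame"]
hsv=cv2.cvtColor(f,cv2.COLOR_BGR2HSV); m=((hsv[...,0]>50)&(hsv[...,0]<85)&(hsv[...,1]>100)&(hsv[...,2]>50)).astype(np.uint8)
c,h=cv2.findContours(m,cv2.RETR_CCOMP,cv2.CHAIN_APPROX_NONE)
for q in c:
    if len(q)>100: e=cv2.fitEllipse(q); print(np.round(e[0],1),np.round(e[1],1),np.round(at_z("w12",e[0],.012)*1000,1)[:2])
```

```text
[0.43195373 0.44843177 0.20118505] [-5.72663204e-01  8.19790328e-01 -1.34873265e-04 -8.08738464e-04] 33.975 0.6591405925139624
[259.1 109.2] [123.2 126.2] [499.9 424.2]
[259.1 110.3] [96.8 99.1] [498.9 424.6]
```

View pics/w12v.png

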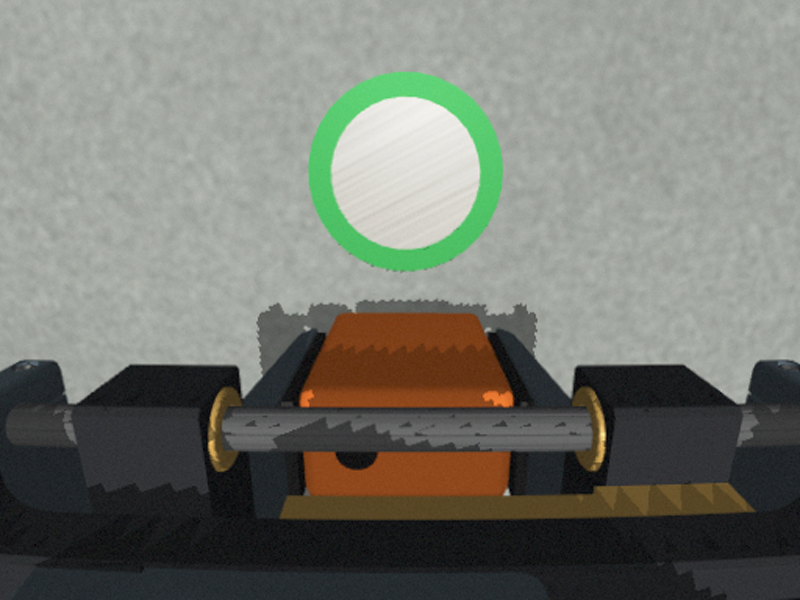

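The green base's centre is at about (405,171) px, which is world (499,424). The detector is held squarely. I'll lower it onto the base.

Call:
{"method": "apply_moves", "body": {"steps": [[[-0.3,-35.7,0,0],[-0.3,-35.7,0,0],[0,0,0,0],[0,0,30,0],[0,0,30,0],[0,0,15,0],[0,0,8,0],[0,0,0,0],[0,0,0,0]]]}}

```text
time: 35.1
tool_pos: [0.5001, 0.4255, 0.1196]
ee_rot: [-0.573, 0.82, 0.0, 0.001]
ft_force: [-0.4, 0.5, -3.3]
finger_gap: 0.655
```

Call:
{"method": "apply_moves", "body": {"steps": [[[0,0,2,0],[0,0,1,0],[0,0,0,0],[0,0,0,0]]]}}

```text
time: 35.6
tool_pos: [0.4998, 0.4253, 0.1156]
ee_rot: [-0.573, 0.82, 0.0, -0.0]
ft_force: [0.3, 0.2, -2.0]
finger_gap: 0.659
```

Call:
{"method": "apply_moves", "body": {"steps": [[[0,0,1.2,0],[0,0,0,0],[0,0,0.5,0],[0,0,0,0]]]}}

```text
time: 36.1
tool_pos: [0.4998, 0.4253, 0.1139]
ee_rot: [-0.573, 0.82, 0.0, -0.0]
ft_force: [-0.6, 0.8, -2.1]
finger_gap: 0.651
```

Call:
{"method": "apply_moves", "body": {"steps": [[[0,0,0.5,0],[0,0,0,0]]]}}

```text
time: 36.35
tool_pos: [0.4998, 0.4253, 0.1138]
ee_rot: [-0.573, 0.82, -0.0, 0.0]
ft_force: [-2.1, -2.4, 5.1]
finger_gap: 0.651
```

Call:
{"method": "apply_moves", "body": {"steps": [[[0,0,0,0],[0,0,0,0],[0,0,0,0],[0,0,0,0],[0,0,-20,0],[0,0,-40,0],[0,0,-50,0],[0,0,0,0],[0,0,0,0],[0,0,0,0]]], "hand": 1}}

```text
time: 37.6
tool_pos: [0.4994, 0.4249, 0.2221]
ee_rot: [-0.573, 0.82, 0.0, -0.001]
ft_force: [-0.4, -1.0, -0.6]
finger_gap: 1.0
```

Run:
```python
from h import *
d=snap("wrist","w13");snap("scene","s3");snap("side","d3"); s=ctrl.state(); print(s["tool_pos"],s["time"],s["finger_gap"],s["ft_force"])
a=cv2.resize(np.load("/tmp/w13.npz")["frame"][80:280,130:390],(400,300))
b=cv2.resize(np.load("/tmp/s3.npz")["frame"][110:260,160:360],(400,300))
c=cv2.resize(np.load("/tmp/d3.npz")["frame"][130:330,110:377],(400,300))
e=cv2.resize(np.load("/tmp/s3.npz")["frame"],(400,300))
cv2.imwrite("pics/fin.png",np.vstack([np.hstack([a,b]),np.hstack([c,e])]))
```

```text
[0.49954838 0.42510771 0.22248632] 37.75 0.9995771010569042 [-0.34481413 -0.20447124  0.0294311 ]
```

View pics/fin.png

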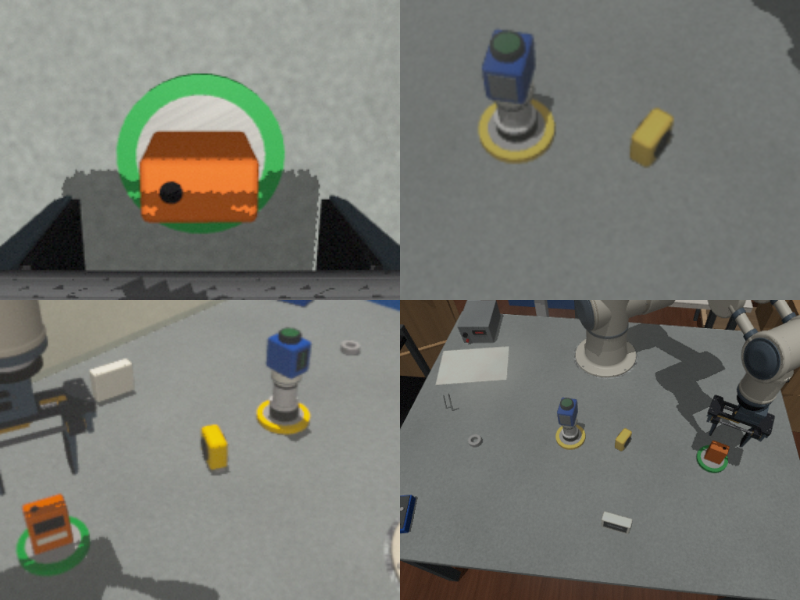

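Run:
```python
from h import *
print(np.round(at_z("w13",(130+199/1.538,80+189/1.5),.088)*1000,1),np.round(at_z("w13",(130+201/1.538,80+152.5/1.5),.012)*1000,1))
s=ctrl.state();print(np.abs(s["joint_vel"]).max())
ctrl.sign_off()
```

```text
[500.4 424.6  88. ] [500.4 423.2  12. ]
0.005837291778350205
the job is handed in; nothing more can be done
```

The stack is built on the yellow-rimmed base in the right order: pad, riser, turntable, laser level. The detector stands upright on the green-rimmed base. I handed the job in at about 38 s of the 141 s allowed; the sign-off reports no verdict.

**Stack:** wrist-camera checks after each release put every part within about 2 mm of the one below it and of the yellow base. Each part was lowered until the wrist force showed contact before I let go.

**Detector:** its centre measured about 1.4 mm from the green base's centre.

**Final views:** everything stands upright, the gripper is open and clear of the detector, and the arm is at rest. The nut, tape measure and thermometer look untouched, judged by eye rather than measured.

**Disagreement:** the fixed scene and side cameras differed by up to about 13 mm in x at the start, for example 461 against 448 mm for the yellow base. I relied on close wrist views instead, which agreed with each other to about 2 mm; the first high wrist view was about 4 mm off for the pad.

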